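# Switch the microscope light base to darkfield

## Robot

A 7-joint arm with a two-finger parallel gripper is mounted at the origin on the work surface. World frame = base frame: x ahead of the robot, y to its left, z up, the work surface at z = 0. Lengths are in mm, angles in rad, forces in N, time in s.
With the tool pointing down it reaches from about 400 to 850 mm from the base axis. Payload 10.4 kg.
Tool frame: the origin (TCP) lies between the finger pads; the fingertips stand 8 mm ahead of it and the grasp point (between the pads) lies 11 mm behind it; y points along the fingers, z is the direction in which the jaws open and shut, and the axes are right-handed (so a half turn about y gives the same grasp; the last joint's range is limited). The gripper opens to 85 mm and grips with 20 to 120 N. Pads are 22 mm wide; open, the fingers measure 114 mm over their backs; the gripper's body (76 mm by 85 mm) begins 54 mm behind the grasp point. The pads swing forward as they close: fully open they stand 13 mm farther back than shut.
Start: joints at [-1.343, 0.332, -0.065, 1.46, 0.022, 1.35, -0.088], TCP at [155.097, 605.471, 239.338] pointing down, gripper open.
Joint ranges: [-2.6, 2.6], [-0.5, 2.12], [-1.47, 1.34], [0.16, 2.42], [-1.27, 4.41], [0.06, 2.06], [-2.6, 2.6]. Speed limits (rad/s): [2.22, 2.22, 2.79, 2.79, 3.14, 3.14, 3.14].

## Interface

Orientations are given as a 3x3 rotation matrix whose columns are the frame's x, y, z axes.
In Python, from rig import arm, kinematics, eyes, job, monitor gives the robot as it stands. Calls block until the motion is done:
- arm.reach(position, orientation): joint-space move of the TCP to a pose.
- arm.move_linear(position, max_speed=150, attitude=None, force_limit=None): straight line of the TCP; attitude=None keeps the orientation; max_speed is the mean speed in mm/s. With force_limit (N) it stops when the force on the tool has changed by that much, and returns True; else False.
- arm.move_j(angles): joint-space move.
- arm.gripper_to(opening): finger opening in mm; the grip force is fixed at half the most; returns when the fingers have stopped.
- arm.dwell(seconds).
- kinematics.solve_ik(position, orientation): joint angles nearest the present ones, or None.
- eyes.capture(name): name is "side" or "top" or "wrist"; returns a dict with "frame" (384x512x3 uint8, red, green, blue), "fx", "fy", "cx", "cy" (pixels), "R" (3x3) and "t" (3): a world point X has camera coordinates R X + t. Camera axes: x right, y down, z forward; pixel columns grow to the right and rows downward; lengths in mm; the calibration is good to about 2 mm. A picture is of the moment at which its call begins. There is no depth.
A pose or a line that the arm cannot do raises arm.Unreachable and nothing moves.
- job.hand_in(): hands the job in, once; it reports no verdict.
Trained networks look in a picture, given as the dict that the camera call returned (one of the last four; its "shot" number tells which), for a name from the list of things; names that differ only in an ending like _2 or _b are one class to them, and where a whole thing is asked for, a point or a joint stands for the part that bears it (a point fixed in the world has none). Each returns a list of dicts, best first, with "confidence" (0 to 1); they miss things now and then, are a little off and sometimes report something else, mostly with a low value. They report only what shows in the picture. A call takes as long as a camera call.
- eyes.recognise(picture, label): "extent" ([left, top, width, height] in pixels, round what is visible of it).
- eyes.mark_of(picture, label): "uv" ([column, row] in pixels: a listed point, or the origin of a listed thing).
Readings, each from a call of its own:
- monitor.read_clock(): time.
- monitor.read_joints(): joint angles.
- monitor.read_qd(): joint speeds.
- monitor.read_effort(): joint torques, N m.
- monitor.read_eef_pos(): TCP position.
- monitor.read_tcp_rot(): TCP orientation.
- monitor.read_ft_force(): force on the tool from outside, world axes, zero at the start.
- monitor.read_torque(): the same for the moment, N m.
- monitor.read_gripper_width(): finger opening in mm.
Only numpy, scipy, OpenCV 4.12 (cv2) and the standard library are available. Lean on these libraries where they do the work, as an engineer would, in place of code of your own. Each camera call takes 0.05 s, during which the arm holds its last target. There are 200 camera calls.

## Task

Push the tab of the light base's rotary dial around with a fingertip until it points straight at the round plaque marked with a ring (darkfield). Then press the lamp button on the base down with a fingertip, let it come back up, and finish clear. Only push the dial: do not pull it up off its seat, and leave the dish and everything else on the bench where it stands.

Things in the scene. Friction and masses are not known exactly. Their poses are not given: they have to be found in the camera images.
- base: Grey light base, a fixed box 360 x 270 x 55 mm high; its flat top is the lid. Origin: at bench level under the dial's vertical axis; the box reaches 135 mm before (-x), 225 mm behind (+x) and 135 mm to either side of it. x: from front edge to back, z up. Yaw within 0.35 rad. 165 mm behind the dial's axis a loose dish stands on a glass stage, a slide mailer on its +y side.
- dial (a joint): Dial angle (rad), growing counterclockwise seen from above. At q the tab points along (cos q, sin q) in the base's frame: 0 to the back, pi or -pi to the front edge. It starts between -1.25 and 1.25 and turns either way, with stops only at -4 and 4. It is friction-held: a push of about 1 N on the tab turns it, and it stays where it is left.
- tab (a point): Point in the tab: an aluminium upright fin 12 mm thick, reaching from 36 to 82 mm from the dial's axis and 6 to 36 mm above the lid. This point: 70 mm from the axis, 21 mm above the lid, mid-thickness; x axis away from the dial's axis. The black round dial is 90 mm across, its top 20 mm above the lid, with a grey cap 60 mm across up to 26 mm.
- aim (a point): Point that turns with the dial, on the tab's line, 110 mm from the dial's axis and 4 mm above the lid: over the centre of the plaque that the tab points at.
- mark_ring_c (a point): Centre of the top of the wanted plaque: round, white, 40 mm across, 1.5 mm thick, fixed to the lid, bearing a black RING (outer diameter 30 mm, rising to 4 mm above the lid). Three such plaques lie 110 mm from the dial's axis towards the front edge: one straight before it, one 0.8 rad to either side; which is which changes each time.
- mark_disc_c (a point): Centre of the top of the like plaque that bears a black SOLID DISC (29 mm across): not wanted.
- mark_bar_c (a point): Centre of the top of the like plaque that bears a black straight BAR (32 x 8 mm): not wanted.
- dial_lift (a joint): How far the dial has been pulled up off its seat (m): 0 seated, up to 0.02. A spring and its weight hold it down with about 4 N.
- lamp (a joint): Travel of the lamp button (m): 0 up, 0.006 fully down; a spring brings it back. Fully down takes 5 N.
- lamp_top (a point): Centre of the top of the lamp button: a grey round button 24 mm across in a black round housing (40 mm across, 12 mm high) on the lid near its -y edge, 70 mm behind the dial's axis and 110 mm to its -y side. Its top stands 22 mm above the lid, 10 mm above its housing. z up.
- dish: Loose clear closed dish, 90 mm across, 15 mm high, on the glass stage of the base; origin under its centre. To be left alone.
- slide_mailer: Loose white flat slide mailer, 30 x 80 x 14 mm, on the lid; origin under its centre. To be left alone.
- dropper: Loose amber dropper bottle, 32 mm across, 65 mm high, on the bench; origin under its centre. To be left alone.
- jar: Loose clear jar with a white cap, 56 mm across, 60 mm high, on the bench; origin under its centre. To be left alone.
- slide_box: Loose blue slide box, 90 x 150 x 34 mm, on the bench; origin under its centre. To be left alone.
- tally: Loose steel hand tally counter, 44 mm across, 38 mm high, on the bench; origin under its centre. To be left alone.
- spatula: Loose steel spatula, 160 mm long, lying on the bench. To be left alone.

How it is judged:
By the outcome, as a careful person would: the job done as asked, in the order asked, and still so for the second after the job is handed in, with the robot touching nothing.
It also fails if it takes over 51 s, if anything falls off the work surface, if the arm or the gripper's body presses on something with over 40 N, if the wrist force passes 120 N, or if a joint passes its speed limit or range.

## Working session

There is one attempt and no reset: what is moved stays moved. The work goes in short steps, each a Python script; the robot and the scene stay as the last script left them, time stands still between calls to the robot, and variables do not carry over. Pictures are saved under pics/ and viewed, on a budget of 10 in all, crops included, one or two more only if the job needs it, and the job is handed in when it is done.

```bash
ls; mkdir -p pics; cat > h.py <<'E'
import numpy as np, cv2
from rig import arm, kinematics, eyes, job, monitor
def save(p,n): cv2.imwrite(f'pics/{n}.png',p['frame'][:,:,::-1])
def ray(p,uv):
    R=np.array(p['R']);t=np.array(p['t']);d=R.T@np.array([(uv[0]-p['cx'])/p['fx'],(uv[1]-p['cy'])/p['fy'],1]);return -R.T@t,d
def onz(p,uv,z):
    o,d=ray(p,uv);return o+d*(z-o[2])/d[2]
def proj(p,X):
    c=np.array(p['R'])@np.array(X)+np.array(p['t']);return [p['fx']*c[0]/c[2]+p['cx'],p['fy']*c[1]/c[2]+p['cy']]
E
python3 - <<'E'
from h import *
Z=dict(tab=76,aim=59,mark_ring_c=56.5,mark_disc_c=56.5,mark_bar_c=56.5,lamp_top=77,dish=60,slide_mailer=55,base=0,dropper=0,jar=0,slide_box=0,tally=0)
print(monitor.read_clock(), np.round(monitor.read_tcp_rot(),3))
for c in ('top','side'):
    p=eyes.capture(c); save(p,c)
    print(c,np.round(-np.array(p['R']).T@p['t']))
    for k,z in Z.items():
        for m in eyes.mark_of(p,k)[:2]: print(k,round(m['confidence'],2),np.round(m['uv'],1),np.round(onz(p,m['uv'],z)[:2],1))
E
```

```text
pics
0.0 [[ 0.969 -0.     0.248]
 [-0.248 -0.001  0.969]
 [ 0.    -1.    -0.001]]
top [ 478.  -38. 1095.]
tab 0.84 [248.6 180. ] [550.3   2.5]
aim 0.63 [265.9 169.1] [581.8 -41.8]
mark_ring_c 0.67 [248.5 175.4] [564.    3.9]
mark_ring_c 0.53 [197.  217.3] [449.  136.8]
mark_disc_c 0.77 [219.2 234.3] [406.   76.4]
mark_disc_c 0.63 [250.  139.3] [660.6   2.8]
mark_bar_c 0.6 [255.6 227.6] [426.6 -19. ]
mark_bar_c 0.34 [212.6 129.4] [684.6 103.7]
lamp_top 0.38 [279.1 176.1] [562.7 -76.5]
slide_mailer 0.81 [209.3 127.5] [689.8 112.9]
slide_mailer 0.6 [255.2 230. ] [420.2 -18.1]
base 0.78 [233.6 200.6] [497.   45.6]
dropper 0.57 [108.8 207.8] [466.6 395.4]
jar 0.57 [376.  141.8] [ 672.7 -347.2]
slide_box 0.96 [385.9 236.7] [ 409.7 -378.1]
slide_box 0.52 [116.7 245. ] [363.6 368.1]
tally 0.68 [116.8 244.5] [365.  367.9]
side [ 183. -930.  993.]
tab 0.69 [250.1 203.3] [558.2 -12.6]
aim 0.72 [265.6 208.8] [595.9 -33.9]
mark_ring_c 0.59 [197.7 187.7] [451.3 131.5]
mark_ring_c 0.54 [227.9 215.1] [491.3 -12.6]
mark_disc_c 0.69 [188.  206.9] [400.   63.8]
mark_bar_c 0.62 [203.7 223.3] [419.4 -16. ]
mark_bar_c 0.25 [257.7 217.6] [562.7 -54.8]
lamp_top 0.37 [260.9 215.7] [565.2 -70.7]
dish 0.94 [278.4 193.6] [655.5   8.4]
slide_mailer 0.7 [271.4 171.3] [682.5 114.8]
base 0.6 [226.8 212.1] [511.4  56. ]
dropper 0.54 [178.4 152.4] [465.3 397.3]
jar 0.8 [349.3 295.8] [ 682.7 -346.6]
slide_box 0.67 [252.  349.3] [ 403.4 -386.7]
tally 0.51 [153.8 165.1] [370.4 363.2]
```

```bash
python3 - <<'E'
import cv2
im=cv2.imread('pics/top.png')[95:275,150:330]
cv2.imwrite('pics/topc.png',cv2.resize(im,None,fx=3.3,fy=3.3,interpolation=cv2.INTER_CUBIC))
E
```

```text
(no output)
```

View pics/topc.png

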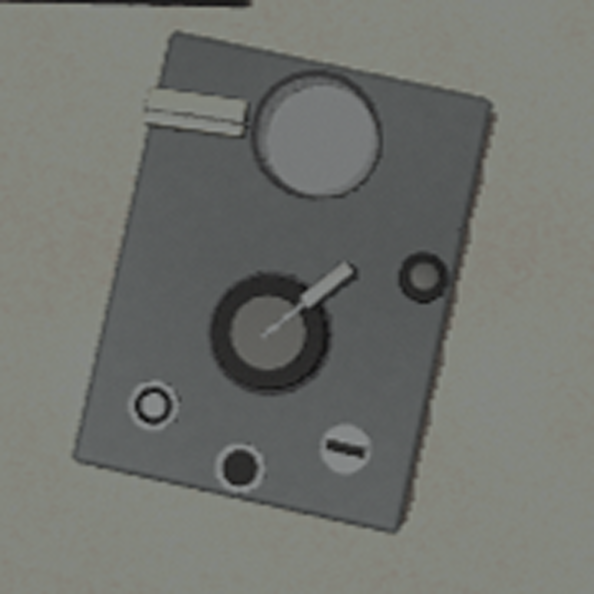

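View pics/side.png

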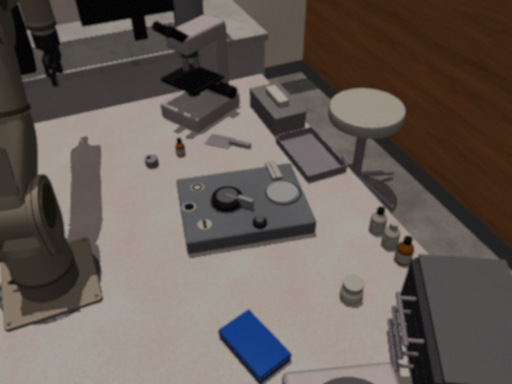

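```bash
cat >> h.py <<'E'
from scipy.optimize import least_squares
L=55
MODEL={'ring':[-110*np.cos(.8),110*np.sin(.8),L+2],'disc':[-110,0,L+2],'bar':[-110*np.cos(.8),-110*np.sin(.8),L+2],'dial':[0,0,L+23],'lamp':[70,-110,L+22]}
def Rz(a): return np.array([[np.cos(a),-np.sin(a),0],[np.sin(a),np.cos(a),0],[0,0,1]])
def fit(obs):  # list of (picture, name, uv) -> x,y,yaw
    f=lambda s: np.ravel([np.array(proj(p,Rz(s[2])@np.array(MODEL[n])+[s[0],s[1],0]))-uv for p,n,uv in obs])
    r=least_squares(f,[500,40,-.2],loss='soft_l1'); return r.x,np.round(r.fun.reshape(-1,2),1)
def down(q,yaw):  # tool y down; z axis tangential at dial angle q (q grows with +z)
    a=q+yaw; z=np.array([-np.sin(a),np.cos(a),0]); y=np.array([0,0,-1.]); return np.stack([np.cross(y,z),y,z],1)
E
python3 - <<'E'
from h import *
p=eyes.capture('top')
px=dict(ring=(154,405),disc=(240,467),bar=(346,448),dial=(268,333),lamp=(424,278))
obs=[(p,k,np.array(v)/3.3+[150-.35,95-.35]) for k,v in px.items()]
s,r=fit(obs); print(s,r.tolist())
e=onz(p,np.array((350,268))/3.3+[149.65,94.65],91)[:2]; d=e-s[:2]; q0=np.arctan2(d[1],d[0])-s[2]; print('q0',q0,np.hypot(*d))
# feasibility of the sweep, with either tool flip
for flip in (0,np.pi):
    for q in np.arange(q0-.5,2.4,.3):
        a=q+s[2]; P=[s[0]+68*np.cos(a),s[1]+68*np.sin(a),73]
        j=kinematics.solve_ik(P,down(q+flip,s[2])); print(round(q,2),None if j is None else np.round(j,2))
E
```

```text
[ 5.08787551e+02  4.67668912e+01 -1.93352560e-01] [[-0.2, 0.0], [-0.0, 0.2], [-0.2, 0.3], [0.2, -0.1], [0.2, -0.4]]
q0 -0.6894055185701823 81.3090358301695
-1.19 [-0.73  0.34  0.79  1.95 -0.29  0.97  0.39]
-0.89 [-0.7   0.38  0.77  1.9  -0.32  0.98  0.69]
-0.59 [-0.68  0.41  0.72  1.86 -0.32  0.99  0.97]
-0.29 [-0.64  0.42  0.65  1.82 -0.3   1.    1.22]
0.01 [-0.62  0.42  0.58  1.8  -0.27  1.    1.46]
0.31 [-0.6   0.42  0.52  1.79 -0.24  1.    1.7 ]
0.61 [-0.59  0.4   0.46  1.8  -0.21  0.99  1.94]
0.91 [-0.58  0.37  0.4   1.82 -0.17  0.98  2.18]
1.21 [-0.56  0.34  0.34  1.85 -0.14  0.97  2.42]
1.51 [ 0.68  0.66 -1.24  1.83  0.68  1.17  2.1 ]
1.81 [ 0.7   0.6  -1.24  1.88  0.63  1.13  2.41]
2.11 [-1.38  0.6   1.33  2.02 -0.67  1.07 -2.53]
-1.19 [-1.    0.53  1.17  1.96 -0.57  1.04 -2.52]
-0.89 [-0.98  0.58  1.17  1.91 -0.62  1.07 -2.21]
-0.59 [-0.97  0.63  1.16  1.87 -0.66  1.09 -1.91]
-0.29 [-0.98  0.66  1.16  1.84 -0.68  1.11 -1.62]
0.01 [-0.75  0.47  0.76  1.81 -0.38  1.02 -1.6 ]
0.31 [-0.73  0.45  0.69  1.8  -0.34  1.01 -1.36]
0.61 [-0.71  0.43  0.61  1.8  -0.28  1.   -1.14]
0.91 [-0.71  0.4   0.57  1.82 -0.25  0.99 -0.89]
1.21 [-0.73  0.37  0.54  1.86 -0.22  0.98 -0.64]
1.51 [-0.74  0.33  0.52  1.9  -0.19  0.97 -0.39]
1.81 [-0.75  0.28  0.5   1.95 -0.16  0.95 -0.13]
2.11 [-0.76  0.24  0.49  2.   -0.14  0.94  0.15]
```

```bash
cat >> h.py <<'E'
FL=np.pi
def pose(s,q,h,z,r=68):
    a=q+s[2]; return [s[0]+r*np.cos(a)+h*np.sin(a), s[1]+r*np.sin(a)-h*np.cos(a), z]
E
python3 - <<'E'
from h import *
s=[508.8,46.8,-.1934]; q=-.69
arm.reach(pose(s,q,38,220),down(q+FL,s[2]))
arm.gripper_to(0)
p=eyes.capture('wrist'); save(p,'w1')
print(monitor.read_clock(),monitor.read_joints(),monitor.read_gripper_width())
for k in ('tab','lamp_top','mark_ring_c'):
    print(k,[(m['confidence'],m['uv']) for m in eyes.mark_of(p,k)[:2]])
for k,v in MODEL.items(): print(k,np.round(proj(p,Rz(s[2])@np.array(v)+[s[0],s[1],0])))
print('tab',proj(p,pose(s,q,0,76,70)), proj(p,pose(s,q,0,91,82)))
E
```

```text
4.8667 [-1.06213832  0.20570973  1.17288068  1.79977497 -0.19863503  1.26689645
 -2.29095665] -0.12422703539548996
tab []
lamp_top [(0.61, [257.3, 120.2])]
mark_ring_c []
ring [217. 312.]
disc [283. 295.]
bar [318. 239.]
dial [221. 240.]
lamp [259. 122.]
tab [np.float64(219.31679502427056), np.float64(176.3742346477592)] [np.float64(216.87372511203802), np.float64(167.8322203696734)]
```

View pics/w1.png

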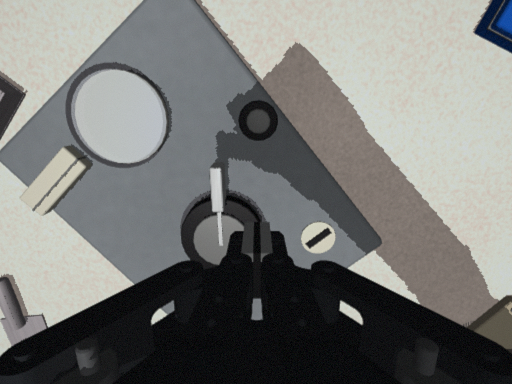

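The wrist view has the lamp at (258,120), the bar plaque at (318,238) and the tab end at (217,168). Each is within 2 px of my model. Next I descend and find contact.

```bash
python3 - <<'E'
from h import *
s=[508.8,46.8,-.1934]; q=-.69
print(arm.move_linear(pose(s,q,38,74),max_speed=120,force_limit=8), monitor.read_eef_pos())
hit=arm.move_linear(pose(s,q,8,74),max_speed=25,force_limit=0.8)
P=np.array(monitor.read_eef_pos()); a=q+s[2]; d=P[:2]-s[:2]
print(hit,'h',-(d@[-np.sin(a),np.cos(a)]),'r',d@[np.cos(a),np.sin(a)],monitor.read_ft_force(),monitor.read_clock())
p=eyes.capture('wrist'); save(p,'w2')
E
```

```text
False [523.05572832 -29.82954183  74.6274666 ]
True h 16.416514165364877 r 67.72922858468436 [0.177048   0.53660945 0.48968459] 7.2167
```

View pics/w2.png

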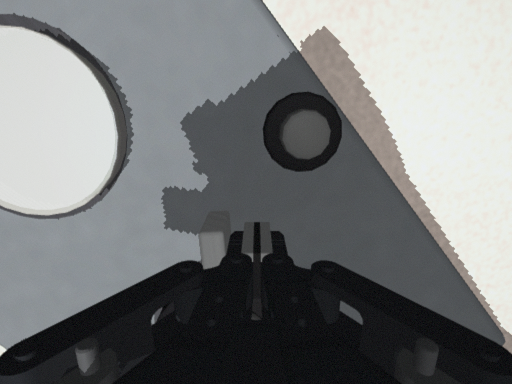

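Contact is at h≈16.4 mm, with the fingertip beside the tab at (213,240). Now I sweep to just short of the target.

```bash
python3 - <<'E'
from h import *
s=[508.8,46.8,-.1934]
for q in np.linspace(-.69,2.2,15)[1:]:
    try: hit=arm.move_linear(pose(s,q,16.4,74),max_speed=70,attitude=down(q+FL,s[2]),force_limit=12)
    except arm.Unreachable as e: print(q,'unreach',e);break
    if hit: print('hit',q,monitor.read_ft_force());break
print(q,monitor.read_clock(),monitor.read_ft_force(),np.round(monitor.read_joints(),2))
p=eyes.capture('top')
im=p['frame'][145:265,180:300,::-1]; cv2.imwrite('pics/t2.png',cv2.resize(im,None,fx=4.5,fy=4.5,interpolation=cv2.INTER_CUBIC))
E
```

```text
2.2 12.2917 [ 0.5993347  -0.6849926  -0.08158596] [-0.63  0.25  0.35  1.96 -0.1   0.95  0.2 ]
```

View pics/t2.png

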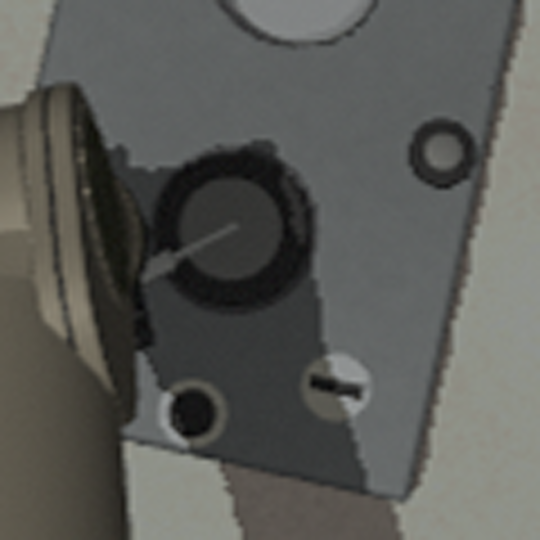

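```bash
python3 - <<'E'
from h import *
s=[508.8,46.8,-.1934]; q=2.2
arm.move_linear(pose(s,q,32,74),max_speed=80)
arm.move_linear(pose(s,q,42,190,55),max_speed=150)
p=eyes.capture('wrist'); save(p,'w3'); print(monitor.read_clock())
for k in ('tab','aim','mark_ring_c'): print(k,[(m['confidence'],m['uv']) for m in eyes.mark_of(p,k)[:2]])
print('ring',proj(p,Rz(s[2])@np.array(MODEL['ring'])+[s[0],s[1],0]),'dial',proj(p,[*s[:2],78]))
for t in (2.2,2.25,2.3,2.34): print(t,np.round([proj(p,pose(s,t,0,91,82)),proj(p,pose(s,t,0,91,50))],1).tolist())
E
```

```text
13.6667
tab [(0.91, [206.0, 169.7])]
aim []
mark_ring_c [(0.59, [198.5, 125.3])]
ring [np.float64(195.03217612914344), np.float64(124.77228711086492)] dial [np.float64(213.23774851914973), np.float64(242.1038953155066)]
2.2 [[206.9, 160.1], [208.6, 196.6]]
2.25 [[202.0, 160.2], [205.7, 196.6]]
2.3 [[197.1, 160.6], [202.9, 196.8]]
2.34 [[193.2, 161.0], [200.6, 197.1]]
```

View pics/w3.png

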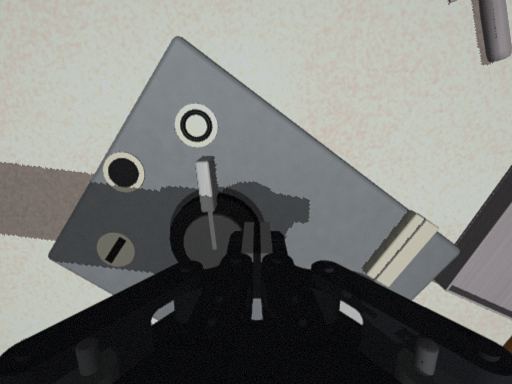

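Ring at (196,125), tab end at about (205,160). The tab still has to turn a little towards the ring, so I zoom in to measure how much.

```bash
python3 - <<'E'
import cv2
im=cv2.imread('pics/w3.png')[95:255,160:260]
cv2.imwrite('pics/w3c.png',cv2.resize(im,None,fx=3.75*1,fy=3.75,interpolation=cv2.INTER_CUBIC))
E
```

```text
(no output)
```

View pics/w3c.png

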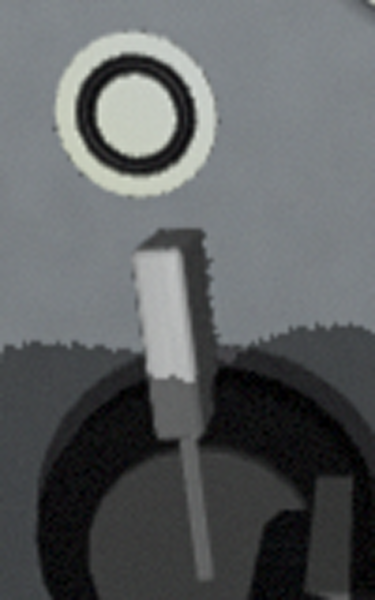

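```bash
python3 - <<'E'
from h import *
s=[508.8,46.8,-.1934]; q=2.285
arm.move_linear(pose(s,q,36,74),max_speed=120,attitude=down(q+FL,s[2]),force_limit=8)
print(arm.move_linear(pose(s,q,16.4,74),max_speed=30,force_limit=10))
print(monitor.read_eef_pos(),pose(s,q,16.4,74))
arm.move_linear(pose(s,q,32,74),max_speed=80)
arm.move_linear(pose(s,q,42,190,55),max_speed=150)
p=eyes.capture('wrist'); save(p,'w4'); print(monitor.read_clock())
cv2.imwrite('pics/w4c.png',cv2.resize(p['frame'][95:255,160:260,::-1],None,fx=3.75,fy=3.75,interpolation=cv2.INTER_CUBIC))
print('ring',proj(p,Rz(s[2])@np.array(MODEL['ring'])+[s[0],s[1],0]))
for t in (2.25,2.3,2.34,2.38): print(t,np.round([proj(p,pose(s,t,0,91,82)),proj(p,pose(s,t,0,91,36))],1).tolist())
E
```

```text
False
[489.20034775 113.90500318  74.02106336] [np.float64(489.1904163693278), np.float64(113.94480046758402), 74]
17.075
ring [np.float64(205.03436037521158), np.float64(123.77660137793347)]
2.25 [[210.3, 160.2], [210.8, 211.8]]
2.3 [[205.4, 160.1], [208.7, 211.8]]
2.34 [[201.5, 160.2], [207.1, 211.8]]
2.38 [[197.6, 160.5], [205.5, 211.9]]
```

View pics/w4c.png

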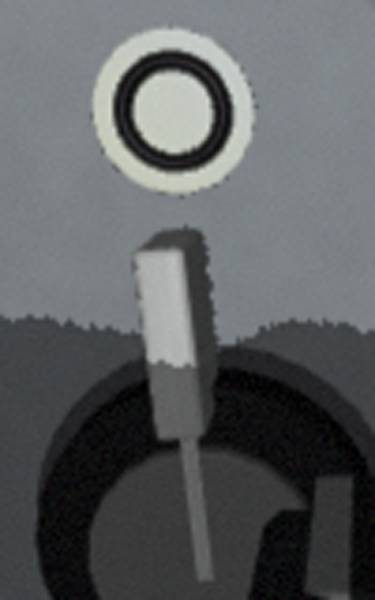

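The tab measures q≈2.337 and the ring bearing about 2.338, so they are aligned. Now I press the lamp button.

```bash
python3 - <<'E'
from h import *
s=[508.8,46.8,-.1934]
T=Rz(s[2])@np.array(MODEL['lamp'])+[s[0],s[1],0]
arm.reach([T[0],T[1],170],down(.9+FL,s[2]))
p=eyes.capture('wrist'); print(proj(p,T),eyes.mark_of(p,'lamp_top')[:1],monitor.read_clock())
arm.move_linear([T[0],T[1],92],max_speed=120,force_limit=6)
f0=np.array(monitor.read_ft_force())
hit=arm.move_linear([T[0],T[1],76.5],max_speed=15,force_limit=12)
print(hit,monitor.read_eef_pos(),np.array(monitor.read_ft_force())-f0)
arm.dwell(.3); print(monitor.read_eef_pos(),np.array(monitor.read_ft_force())-f0)
p=eyes.capture('side'); save(p,'press')
print(monitor.read_clock())
E
```

```text
[np.float64(257.6029952429896), np.float64(193.89095050255418)] [{'uv': [257.3, 191.5], 'confidence': 0.9}] 18.075
True [556.47629761 -74.5940803   79.13960891] [-3.44530085  0.37612627  8.29839288]
[556.48392812 -74.56050236  79.11252768] [-3.43985875 -0.017322    8.65887146]
20.0667
```

The button is bottomed: tip at 71.1 mm (6 mm of travel) with 8.7 N. I release it, retreat clear and check everything.

```bash
python3 - <<'E'
from h import *
s=[508.8,46.8,-.1934]
P=monitor.read_eef_pos()
arm.move_linear([P[0],P[1],110],max_speed=40)
arm.move_linear([P[0],P[1],230],max_speed=150)
arm.reach([430,-300,260],down(.9+FL,s[2]))
print(monitor.read_clock(),monitor.read_ft_force())
p=eyes.capture('top'); save(p,'t5')
im=p['frame'][115:255,165:305,::-1]; cv2.imwrite('pics/t5c.png',cv2.resize(im,None,fx=4,fy=4,interpolation=cv2.INTER_CUBIC))
for k,z in dict(tab=76,lamp_top=77,dish=60,slide_mailer=55,dropper=0,jar=0,slide_box=0,tally=0).items():
    print(k,[(round(m['confidence'],2),np.round(onz(p,m['uv'],z)[:2],0)) for m in eyes.mark_of(p,k)[:1]])
for X in (pose(s,2.337,0,91,82),Rz(s[2])@np.array(MODEL['ring'])+[s[0],s[1],0],[*s[:2],81]): print((np.array(proj(p,X))-[165,115]+.37)*4)
E
```

```text
22.9667 [ 0.47520426  0.27976555 -0.04175887]
tab [(0.94, array([468., 112.]))]
lamp_top [(0.56, array([557., -72.]))]
dish [(0.75, array([659.,  14.]))]
slide_mailer [(0.57, array([691., 100.]))]
dropper [(0.75, array([367., 373.]))]
jar [(0.63, array([ 671., -350.]))]
slide_box [(0.59, array([ 410., -375.]))]
tally [(0.65, array([360., 368.]))]
[154.10113235 388.843293  ]
[126.07283403 410.96526162]
[265.15691912 323.05976841]
```

View pics/t5c.png

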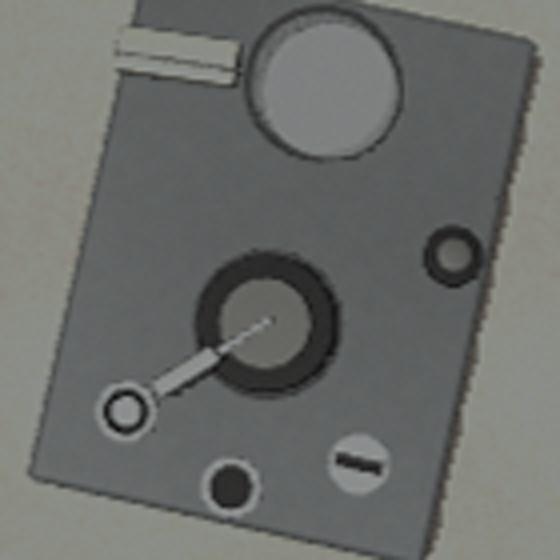

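The tab lies on the line from the dial's axis at (268,322) to the ring at (126,411), with its end near (157,388). The lamp at (454,256) is up, and the dish and mailer look undisturbed.

```bash
python3 -c "
from h import *
job.hand_in(); print(monitor.read_clock())"
```

```text
the job is handed in; nothing more can be done
the job is handed in; nothing more can be done
```

The dial tab now points at the ring plaque, the lamp button has been pressed and released, and the job is handed in at about 23 s of the 51 s allowed.

- **Dial:** I pushed the tab counterclockwise with the closed fingertips, from about -0.69 rad, then gave it one small correcting push. The close-up wrist picture put the tab at about 2.337 rad and the ring at about 2.338 rad. The final top view agrees with this to within about a pixel. I only pushed the dial sideways, but did not measure its lift.
- **Lamp:** I pressed it straight down until it bottomed out, with 6 mm of fingertip travel and 8.7 N. I then backed off slowly. No reading shows directly that the button came back up. The fingertip is well clear of it and the final top view looks normal.
- **Finish:** The arm is parked clear, with the force reading near zero.
- **Other things:** The dish and slide mailer look unmoved in the final picture. The networks placed the jar, slide box and tally within about 5 mm of their first positions.
- **One disagreement:** In the last check the network put the dropper at (367, 373), which is where the tally stands, instead of its first position of (466, 396). I took this as a mix-up between the two, because the arm never went low near them. I did not check it in a picture.
- **Not checked:** The spatula's position was not measured.

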